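# Feed a frame moulding under the length counter and zero it

## Robot

A 6-joint arm with a two-finger parallel gripper is mounted at the origin on the work surface. World frame = base frame: x ahead of the robot, y to its left, z up, the work surface at z = 0. Lengths are in m, angles in degrees, forces in N, time in s.
With the tool pointing down it reaches from about 0.375 to 0.9 m from the base axis. Payload 3.1 kg.
Tool frame: the origin (TCP) lies between the finger pads; the fingertips stand 11 mm ahead of it and the grasp point (between the pads) lies 8 mm behind it; z points along the fingers, y is the line along which they close (so a half turn about z gives the same grasp; the last joint's range is limited). The gripper opens to 87 mm and grips with 3 to 60 N. Pads are 19 mm wide; open, the fingers measure 117 mm over their backs; the gripper's body (75 mm by 190 mm) begins 51 mm behind the grasp point.
Start: joints at [58.929, 30.224, 82.088, -0, 67.689, -10.227], TCP at [0.222, 0.584, 0.234] pointing down, gripper open.
Joint ranges: [-176.69, 176.69], [-43.24, 126.21], [12.49, 139.97], [-82, 262], [0, 151.66], [-163.58, 163.58]. Speed limits (degrees/s): [159.86, 159.86, 180, 180, 180, 180].

## Interface

Orientations are given as a 3x3 rotation matrix whose columns are the frame's x, y, z axes.
In Python, from rig import bot, viewer, workorder, models gives the robot as it stands.
- The arm moves only by the shell command python3 -m jog 'ROWS'. ROWS is JSON, a list of rows, each a list of 7 numbers: the opening, from 0 (shut) to 1 (fully open), then the shift along the tool's x, y, z in m, then the turn, a rotation vector about the tool's x, y, z in degrees. In form: [[claw, x, y, z, ax, ay, az], ...]. A call has 1 to 20 rows; each row is the pose to reach, as a shift and turn from the pose commanded when the call began, along the tool's axes at that moment; what a row does not reach only later rows make up. A row lasts 1/8 s, in which the tool goes at most 62.5 mm and 10.7 degrees, less where a joint would pass 70% of its speed; a pose out of reach is approached as far as the arm can. A call with a gripper value outside its range is refused whole. The fingers move at their own pace and stop on an object; the grip force is fixed at half the most. Time passes only in rows, so rows that repeat a pose let the fingers close. It gives the time, the measured TCP pose, the force, the opening and the grip force at its end, in the units of the state.
- bot.read_state(): the state, without advancing time (a new reading comes with each control period).
- viewer.capture(name): name is "side" or "top" or "wrist"; returns (picture, depth): 420x560x3 uint8, blue, green, red; 420x560 float32, m along the optical axis (not along the pixel's ray), 0 where there is no reading.
- viewer.camera_info(name): a dict with "fx", "fy", "cx", "cy" (pixels), "world_to_cam" (4x4, takes a point from world to camera coordinates). Camera axes: x right, y down, z forward; pixel columns grow to the right and rows downward; lengths in m; the calibration is good to about 2 mm. A picture is of the moment at which its call begins: read the wrist's pose just before it. camera_info takes no time and is no camera call; for the wrist camera it gives the pose at the moment of the call.
- workorder.hand_in(): hands the job in; it is judged then, once.
Trained networks look in the newest picture that a camera, given by its name, has taken for a name from the list of things; names that differ only in an ending like _2 or _b are one class to them, and where a whole thing is asked for, a point or a joint stands for the part that bears it (a point fixed in the world has none). Each returns a list of dicts, best first, with "p" (0 to 1); they miss things now and then, are a little off and sometimes report something else, mostly with a low value. They report only what shows in the picture. A call takes as long as a camera call.
- models.outline_of(camera, thing): "mask" (420x560 bool, what is visible of it).
- models.tip_of(camera, thing): "xyz" ([x, y, z] in m, in world coordinates, good to about 4 mm: a listed point, or the origin of a listed thing).
The state is a dict: "time_s": time; "joint_positions": joint angles; "qvel": joint speeds; "tau": joint torques, N m; "position": TCP position; "tcp_rot": TCP orientation; "force": force on the tool from outside, world axes, zero at the start; "moment": the same for the moment, N m; "opening": opening from 0.0 (shut) to 1.0 (fully open); "grasp_force": force on a finger pad.
Only numpy, scipy, OpenCV 4.12 (cv2) and the standard library are available. Lean on these libraries where they do the work, as an engineer would, in place of code of your own. Each camera call takes 0.05 s, during which the arm holds its last target. There are 200 camera calls.

## Task

Lay the gilt frame moulding, gilt side up, in the channel of the length gauge and slide it lengthwise under the blue counter bridge until its end is against the red stop. Then, with the moulding still against the stop, turn the black reset knob on top of the bridge back to its zero stop, anticlockwise seen from above. Leave the other things on the bench where they are.

Things in the scene. Friction and masses are not known exactly. Their poses are not given: they have to be found in the camera images.
- moulding: Straight stick of picture frame moulding, gilt above and dark wood below, 260 mm long (its y axis), 30 mm wide (x), 36 mm high (z), 0.14 kg, loose on the bench. Origin: centre of its underside. Both ends are alike; either may lead.
- gauge: Length gauge fixed to the bench: plywood board 100 x 420 x 10 mm (x, y, z). Origin: centre of its underside. On its top, centred on x = 0, a channel 38 mm wide runs along y between two aluminium fences 10 mm high and wide (tops 20 mm above the bench); open at the -y end (y = -210), closed by a red stop at +y. The moulding is fed towards +y; when home its centre is at gauge y = 60 mm.
- gauge_mouth (a point): Middle of the channel floor at the entry face of the blue counter bridge (10 mm above the bench, gauge y = 55 mm). The bridge spans gauge y = 55 to 125 mm; its clear opening is 38 mm wide and 42 mm high above the channel floor; its top face is 70 mm above the bench, 90 mm wide in x.
- gauge_stop (a point): Middle of the channel floor at the face of the red stop (10 mm above the bench, gauge y = 190 mm). The stop block is 58 mm wide and 30 mm high above the channel floor.
- reset_knob (a joint): Angle of the black reset knob, rad: 0 at its zero stop, growing clockwise seen from above. A bar grip 38 mm long, 14 mm thick and 32 mm high stands on a 40 mm disc. At 0 the bar lies along the gauge's x axis, its white pointer line towards -x at the white zero mark. It stays where left.
- reset_knob_grip (a point): Point on the vertical turning axis of the knob at gripping height: 107 mm above the bench, 7 mm below the top of the bar (the bar's foot is 84 mm above the bench). At x = 0, y = 90 mm in the gauge's frame.
- paint_tin: Bystander: white paint tin with teal drips, 88 mm in diameter, 106 mm high, upright. Origin: centre of its underside.
- paint_bottle: Bystander: blue paint bottle with a white cap, 64 mm in diameter, 140 mm high, upright. Origin: centre of its underside.
- offcut: Bystander: short white offcut, 30 x 110 x 24 mm (x, y, z). Origin: centre of its underside.
- tape_roll: Bystander: yellow roll of tape lying flat, 90 mm outside diameter, 24 mm high. Origin: centre of its underside.

How it is judged:
By the outcome, as a careful person would: the job done as asked, in the order asked, and still so for the second after the job is handed in, with the robot touching nothing.
It also fails if it takes over 56 s, if anything falls off the work surface, if the arm or the gripper's body presses on something with over 40 N, if the wrist force passes 120 N, or if a joint passes its speed limit or range.

## Working session

There is one attempt and no reset: what is moved stays moved. The work goes in short steps, Python scripts to look and compute and a shell command to move; the robot and the scene stay as the last step left them, time stands still between calls to the robot, and variables do not carry over. Pictures are saved under pics/ and viewed, at most 10 in all, crops included, and the job is handed in when it is done.

```bash
mkdir -p pics; ls
cat > h.py <<'E'
import numpy as np, cv2
from rig import bot, viewer, workorder, models
def cloud(cam, mask=None):
    pic,d=viewer.capture(cam); return pic,d
def pts(cam,d,mask,info=None):
    i=info or viewer.camera_info(cam)
    v,u=np.nonzero(mask&(d>0)); z=d[v,u]
    p=np.c_[(u-i["cx"])/i["fx"]*z,(v-i["cy"])/i["fy"]*z,z,np.ones(len(z))]
    return (p@np.linalg.inv(np.array(i["world_to_cam"])).T)[:,:3]
E
python3 - <<'E'
from h import *
np.set_printoptions(precision=4,suppress=True)
for c in ("top","side"):
    pic,d=viewer.capture(c); cv2.imwrite(f"pics/{c}1.png",pic)
    for t in ["moulding","gauge","gauge_mouth","gauge_stop","reset_knob_grip","paint_tin","paint_bottle","offcut","tape_roll"]:
        r=models.tip_of(c,t); print(c,t,[(np.round(x["xyz"],4),round(x["p"],2)) for x in r[:2]])
    for t in ["moulding","gauge","reset_knob"]:
        r=models.outline_of(c,t)
        for x in r[:1]:
            m=np.array(x["mask"]); P=pts(c,d,m); v,u=np.nonzero(m)
            print(c,t,x["p"],m.sum(),"uv",u.mean(),v.mean(),"z pct",np.percentile(P[:,2],[5,50,95]))
            top=P[P[:,2]>np.percentile(P[:,2],95)-.006]
            (cx,cy),(w,h),a=cv2.minAreaRect((top[:,:2]*1000).astype(np.float32)); print("  top rect",cx,cy,w,h,a)
s=bot.read_state(); print(s["tcp_rot"],s["position"],s["time_s"])
E
```

```text
pics
top moulding [(array([ 0.4598, -0.0809, -0.0011]), 0.87), (array([ 0.4393, -0.3711, -0.0036]), 0.26)]
top gauge [(array([ 0.6285,  0.0373, -0.0039]), 0.59)]
top gauge_mouth [(array([0.6314, 0.0933, 0.0129]), 0.91)]
top gauge_stop [(array([0.6365, 0.2299, 0.0125]), 0.85)]
top reset_knob_grip [(array([0.6334, 0.1255, 0.1066]), 0.67)]
top paint_tin [(array([ 0.4384, -0.3676, -0.0018]), 0.62)]
top paint_bottle [(array([ 0.4426,  0.3793, -0.0008]), 0.75)]
top offcut [(array([0.6582, 0.4555, 0.0016]), 0.89)]
top tape_roll [(array([ 0.6272, -0.4687,  0.0022]), 0.92)]
top moulding 0.59 1012 uv 310.79150197628456 242.5681818181818 z pct [0.031  0.0361 0.0404]
  top rect 458.3576354980469 -81.15505981445312 256.0265808105469 29.21146011352539 89.4462890625
top gauge 0.86 5375 uv 267.64688372093025 181.10381395348838 z pct [0.0057 0.0123 0.0769]
  top rect 633.6139526367188 128.23861694335938 70.4251708984375 88.11288452148438 89.92230987548828
top reset_knob 0.65 185 uv 234.1891891891892 176.08648648648648 z pct [0.0766 0.0912 0.1171]
  top rect 634.0108642578125 128.77870178222656 14.852
[... 657 characters left out ...]
, 0.64)]
side moulding 0.84 1029 uv 288.0466472303207 261.2526724975705 z pct [0.0064 0.0325 0.0399]
  top rect 454.04827880859375 -83.84892272949219 35.924835205078125 257.8424987792969 0.016919290646910667
side gauge 0.67 2614 uv 295.5233358837031 224.84544758990054 z pct [0.0042 0.0146 0.0796]
  top rect 628.323974609375 121.33043670654297 71.01962280273438 65.47132873535156 28.557825088500977
side reset_knob 0.6 131 uv 276.7251908396947 196.9618320610687 z pct [0.0787 0.096  0.115 ]
  top rect 629.55078125 126.01873779296875 18.063480377197266 33.876243591308594 28.415802001953125
[[-0.9345  0.3558 -0.    ]
 [ 0.3558  0.9345 -0.    ]
 [ 0.     -0.     -1.    ]] [0.2224 0.5841 0.2335] 1.3
```

Run:
```python
import cv2
a=cv2.imread("pics/top1.png")
cv2.imwrite("pics/topc.png",cv2.resize(a[100:340,130:430],None,fx=2.5,fy=2.5,interpolation=2))
b=cv2.imread("pics/side1.png")
cv2.imwrite("pics/sidec.png",cv2.resize(b[150:350,130:430],None,fx=2.6,fy=2.6,interpolation=2))
```

```text
(no output)
```

View pics/topc.png

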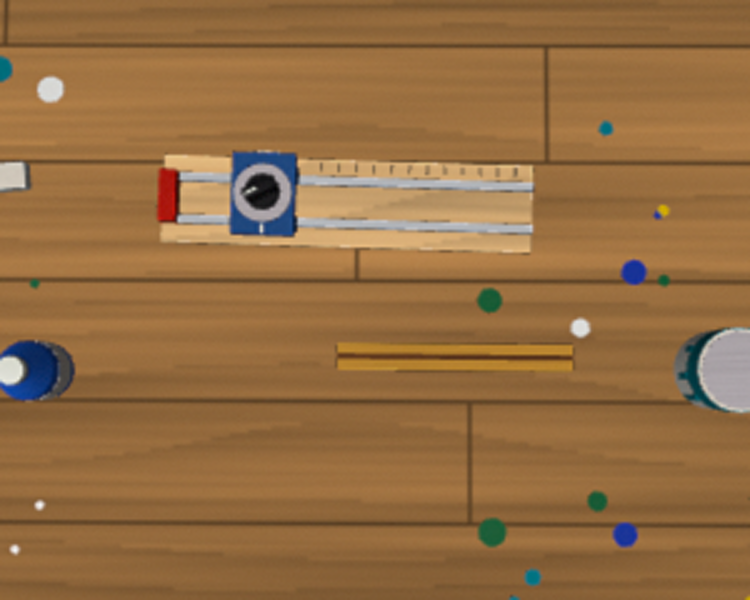

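View pics/sidec.png

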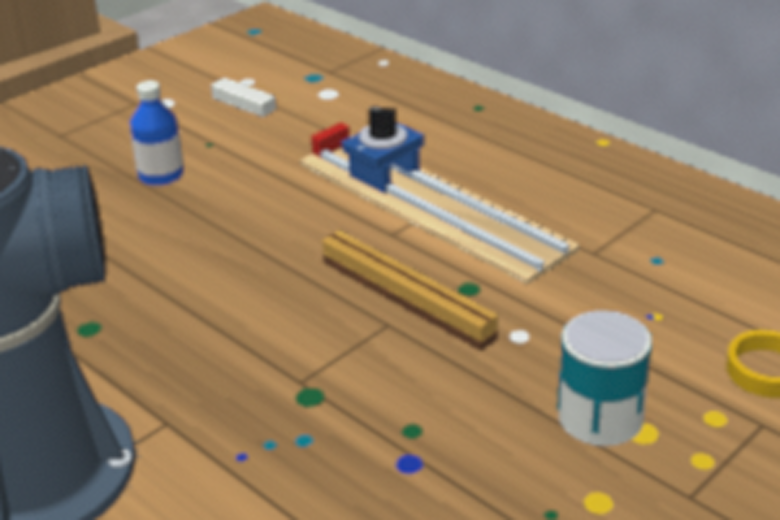

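Top view: moulding around (455,357), gilt up, along world y. Gauge is above it, bridge and knob at (263,192), red stop at (168,195) towards world +y, pointer about 65° clockwise of the zero mark at (262,228). Next, a wrist-camera look from above the gauge.

```bash
python3 -m jog '[[1,-0.04,-0.03,-0.05,0,0,6],[1,-0.09,-0.07,-0.09,0,0,14],[1,-0.14,-0.11,-0.127,0,0,22],[1,-0.19,-0.15,-0.127,0,0,30],[1,-0.24,-0.19,-0.127,0,0,38],[1,-0.29,-0.23,-0.127,0,0,46],[1,-0.34,-0.27,-0.127,0,0,54],[1,-0.39,-0.31,-0.127,0,0,62],[1,-0.44,-0.35,-0.127,0,0,69],[1,-0.48,-0.38,-0.127,0,0,69],[1,-0.504,-0.401,-0.127,0,0,69],[1,-0.504,-0.401,-0.127,0,0,69],[1,-0.504,-0.401,-0.127,0,0,69]]'
cat > look.py <<'E'
from h import *
import sys
np.set_printoptions(precision=4,suppress=True)
n=sys.argv[1]
i=viewer.camera_info("wrist"); pic,d=viewer.capture("wrist"); cv2.imwrite(f"pics/{n}.png",pic)
c=np.linalg.inv(np.array(i["world_to_cam"])); print("cam",c[:3,3],"fwd",c[:3,2])
for t in ["moulding","gauge","gauge_mouth","gauge_stop","reset_knob_grip"]:
    r=models.tip_of("wrist",t); print(t,[(np.round(x["xyz"],4),round(x["p"],2)) for x in r[:1]])
for t in ["moulding","gauge","reset_knob"]:
    for x in models.outline_of("wrist",t)[:1]:
        m=np.array(x["mask"]); P=pts("wrist",d,m,i)
        top=P[P[:,2]>np.percentile(P[:,2],95)-.006]
        (cx,cy),(w,h),a=cv2.minAreaRect((top[:,:2]*1000).astype(np.float32)); print(t,round(x["p"],2),m.sum(),"z",np.percentile(P[:,2],[5,50,95]),"rect",cx,cy,w,h,a)
        if t=="gauge":   # fences: z 15..26 mm ; fit line per side, excluding the bridge
            F=P[(P[:,2]>.0165)&(P[:,2]<.025)]; 
            b=F[F[:,1]<.085]
            if len(b)>50:
                A=np.c_[b[:,1],np.ones(len(b))]; k=np.polyfit(b[:,1],b[:,0],1); 
                for _ in range(5):
                    r=b[:,0]-np.polyval(k,b[:,1]); s=r>0
                    A=np.c_[b[:,1],s,~s].astype(float); q=np.linalg.lstsq(A,b[:,0],rcond=None)[0]; k=[q[0],(q[1]+q[2])/2]
                print("  fences slope",q[0],"x at y=0",q[1:],"n",len(b),"y",b[:,1].min(),b[:,1].max(),"z",np.median(b[:,2]))
s=bot.read_state(); print(s["time_s"],s["position"],s["joint_positions"],"\n",s["tcp_rot"])
E
python3 look.py w1
```

```text
time_s: 2.92
position: [0.5501, 0.0302, 0.3603]
tcp_rot: [[-0.002, 1.0, -0.001], [1.0, 0.002, 0.001], [0.001, -0.001, -1.0]]
force: [-0.1, 0.5, -0.1]
opening: 0.999
grasp_force: 0.0
cam [0.5504 0.0974 0.5117] fwd [-0.0003 -0.2429 -0.9701]
moulding [(array([ 0.4582, -0.0847, -0.001 ]), 0.55)]
gauge [(array([ 0.6325,  0.0396, -0.0051]), 0.98)]
gauge_mouth [(array([0.6341, 0.0903, 0.0096]), 0.91)]
gauge_stop [(array([0.6381, 0.2267, 0.0108]), 0.72)]
reset_knob_grip [(array([0.6313, 0.1262, 0.1021]), 0.68)]
moulding 0.68 2358 z [0.0126 0.0359 0.0375] rect 456.99591064453125 -81.23403930664062 259.1739196777344 30.397294998168945 89.69393920898438
gauge 0.82 13984 z [0.0089 0.0115 0.0825] rect 632.895263671875 129.04730224609375 58.89313888549805 61.616233825683594 1.7693212032318115
  fences slope 0.027364217850834465 x at y=0 [0.6532 0.6055] n 1357 y -0.16865740665566914 0.08426723760294558 z 0.02008969070869593
reset_knob 0.91 692 z [0.0831 0.1053 0.115 ] rect 633.3548583984375 129.3461151123047 14.218178749084473 36.67626953125 26.338483810424805
3.375 [0.5505 0.0306 0.3607] [-8.4308 17.2283 82.8089 -0.0007 79.9488 -8.6447] 
 [[-0.0037  1.      0.0002]
 [ 1.      0.0037 -0.    ]
 [-0.      0.0002 -1.    ]]
```

View pics/w1.png

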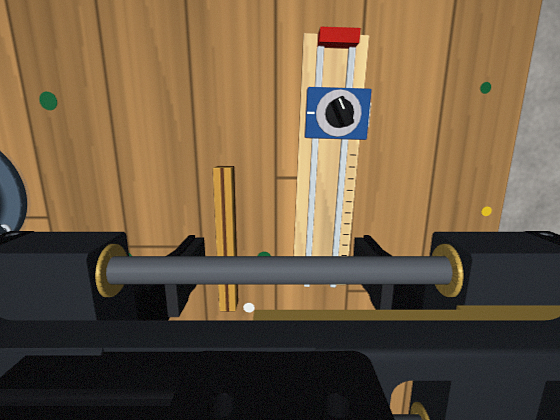

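```bash
python3 -m jog '[[0.8,-0.04,-0.03,0.04,0,0,0],[0.7,-0.075,-0.062,0.08,0,0,0],[0.7,-0.1,-0.083,0.12,0,0,0],[0.7,-0.112,-0.093,0.17,0,0,0],[0.7,-0.112,-0.093,0.22,0,0,0],[0.7,-0.112,-0.093,0.27,0,0,0],[0.7,-0.112,-0.093,0.31,0,0,0],[0.7,-0.112,-0.093,0.33,0,0,0],[0.7,-0.112,-0.093,0.336,0,0,0],[0.7,-0.112,-0.093,0.336,0,0,0],[0,-0.112,-0.093,0.336,0,0,0],[0,-0.112,-0.093,0.336,0,0,0],[0,-0.112,-0.093,0.336,0,0,0],[0,-0.112,-0.093,0.336,0,0,0],[0,-0.112,-0.093,0.336,0,0,0]]'
python3 -c "
from h import *
s=bot.read_state();print(s['position'],s['joint_positions'],s['grasp_force'],s['opening'],s['force'])"
```

```text
time_s: 5.25
position: [0.458, -0.0823, 0.0249]
tcp_rot: [[-0.002, 1.0, 0.0], [1.0, 0.002, -0.0], [-0.0, 0.0, -1.0]]
force: [-1.1, -0.3, 4.2]
opening: 0.34
grasp_force: 30.0
[ 0.45795155 -0.08226511  0.02488205] [-2.39863673e+01  4.05039920e+01  1.13390756e+02  2.32176435e-03
  2.60967808e+01 -2.41304423e+01] 29.978127842769027 0.3399829694674651 [-1.14828718 -0.26038741  4.21963653]
```

```bash
python3 -m jog '[[0,0,0,-0.02,0,0,0],[0,0,0,-0.05,0,0,0],[0,0.005,0.02,-0.07,0,0,0.5],[0,0.015,0.05,-0.07,0,0,1],[0,0.025,0.09,-0.07,0,0,1.7],[0,0.033,0.13,-0.07,0,0,1.7],[0,0.036,0.16,-0.07,0,0,1.7],[0,0.036,0.17,-0.06,0,0,1.7],[0,0.036,0.17,-0.05,0,0,1.7],[0,0.036,0.17,-0.05,0,0,1.7],[0,0.036,0.17,-0.05,0,0,1.7]]'
cat > chk.py <<'E'
from h import *
np.set_printoptions(precision=4,suppress=True)
import sys
for c in ("top","wrist"):
    i=viewer.camera_info(c); pic,d=viewer.capture(c); cv2.imwrite(f"pics/{sys.argv[1]}_{c}.png",pic)
    for x in models.outline_of(c,"moulding")[:1]:
        P=pts(c,d,np.array(x["mask"]),i); t=np.percentile(P[:,2],80); Q=P[abs(P[:,2]-t)<.006]
        for lo,hi in ((-.25,-.09),(-.02,.03),(.03,.08)):
            q=Q[(Q[:,1]>lo)&(Q[:,1]<hi)]
            if len(q)>20: a,b=np.percentile(q[:,0],[3,97]); print(c,round(x["p"],2),"y",q[:,1].mean(),"x mid",(a+b)/2,"w",b-a,"channel",.62935+.0274*q[:,1].mean(),"z",np.median(q[:,2]))
        print(" y range",np.percentile(Q[:,1],[0.5,99.5]))
s=bot.read_state();print(s['time_s'],s['position'],s['tcp_rot'][0],s['grasp_force'],s['opening'],s['force'],s['joint_positions'])
E
python3 chk.py hov
```

```text
time_s: 6.62
position: [0.6265, -0.0459, 0.0742]
tcp_rot: [[0.027, 1.0, -0.002], [1.0, -0.027, 0.0], [0.0, -0.002, -1.0]]
force: [0.3, -0.2, -1.7]
opening: 0.342
grasp_force: 30.0
top 0.87 y -0.14854925482614273 x mid 0.6242077527806557 w 0.027332697636651915 channel 0.6252797504177636 z 0.0855067771493937
top 0.87 y -0.0006469725418694267 x mid 0.63439740814262 w 0.016525440540566594 channel 0.6293322729523527 z 0.08618618709257819
top 0.87 y 0.0590848951129042 x mid 0.6305587385573197 w 0.029220288945714823 channel 0.6309689261260936 z 0.08562605325384187
 y range [-0.173  0.084]
wrist 0.95 y 0.006058820896704058 x mid 0.6291066090296644 w 0.027731358409381124 channel 0.6295160116925697 z 0.08607822419036026
wrist 0.95 y 0.05416385288287354 x mid 0.6306420504999939 w 0.027738686539255597 channel 0.6308340895689907 z 0.08612823253658031
 y range [-0.0674  0.0758]
6.825 [ 0.6278 -0.046   0.075 ] [0.0272 0.9996 0.0006] 29.973784941248596 0.3399060107020534 [-0.4521  0.3277 -1.3412] [-14.3453  42.1712  88.1627  -0.0009  49.6327 -12.7842]
```

```bash
python3 -c "
import cv2,numpy as np
a=cv2.imread('pics/hov_top.png')[130:290,170:390];b=cv2.imread('pics/hov_wrist.png')
cv2.imwrite('pics/hov.png',np.vstack([cv2.resize(a,(412,300)),cv2.resize(b,(412,300))]))"
```

```text
(no output)
```

View pics/hov.png

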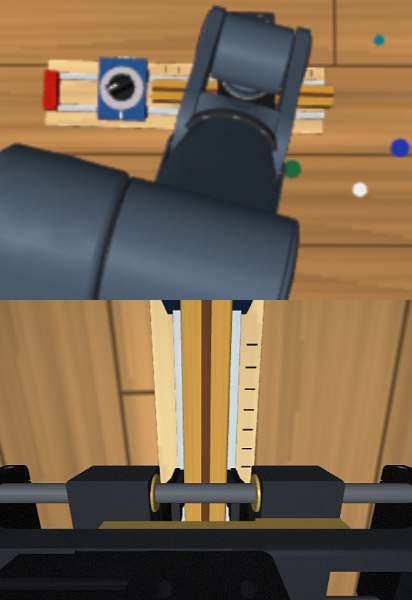

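Aligned in both views: the moulding (at (206,400) in the lower, wrist half) lies centred between the fences, with its front about 10 mm short of the bridge. Lower it, and feed.

```bash
python3 -m jog '[[0,0,0,0.015,0,0,0],[0,0,0,0.028,0,0,0],[0,0,0,0.035,0,0,0],[0,0,0,0.038,0,0,0],[0,0,0,0.039,0,0,0],[0,0,0,0.039,0,0,0],[0,0.01,0,0.039,0,0,0],[0,0.02,0,0.039,0,0,0],[0,0.03,0,0.039,0,0,0],[0,0.04,0,0.039,0,0,0],[0,0.04,0,0.039,0,0,0]]'
python3 chk.py ins
```

```text
time_s: 8.2
position: [0.6288, -0.0046, 0.0356]
tcp_rot: [[0.025, 1.0, -0.0], [1.0, -0.025, 0.0], [0.0, -0.0, -1.0]]
force: [0.2, -0.9, -1.4]
opening: 0.344
grasp_force: 30.0
top 0.64 y -0.11096555178860888 x mid 0.6269224101099216 w 0.028020290257770863 channel 0.6263095438809921 z 0.04712967690600256
 y range [-0.132   0.0945]
wrist 0.82 y 0.010734105704831737 x mid 0.6295073014433605 w 0.02781579895865638 channel 0.6296441144963123 z 0.04677168275724086
wrist 0.82 y 0.056115544355695074 x mid 0.6309997691944595 w 0.027911757981390672 channel 0.630887565915346 z 0.04679130551321317
 y range [-0.0274  0.0954]
8.4 [ 0.629  -0.0061  0.0356] [0.0271 0.9996 0.0001] 29.973676367662847 0.3467098000613932 [-0.1671  0.4788 -2.2294] [-10.7157  45.5504  88.9497  -0.0132  45.4899  -9.1508]
```

```bash
python3 -m jog '[[0,0.015,0,0,0,0,0],[0,0.03,0,0,0,0,0],[0,0.043,0,0,0,0,0],[0,0.043,0,0,0,0,0],[0.5,0.043,0,0,0,0,0],[0.5,0.043,0,0,0,0,0],[0.5,0.02,0,0,0,0,0],[0.5,-0.015,0,0,0,0,0],[0.5,-0.032,0,0,0,0,0],[0.5,-0.032,0,0,0,0,0],[0,-0.032,0,0,0,0,0],[0,-0.032,0,0,0,0,0],[0,-0.032,0,0,0,0,0],[0,-0.012,0,0,0,0,0],[0,0.008,0,0,0,0,0],[0,0.02,0,0,0,0,0],[0,0.02,0,0,0,0,0]]'
python3 chk.py p2
```

```text
time_s: 10.52
position: [0.6293, 0.0163, 0.0355]
tcp_rot: [[0.025, 1.0, -0.0], [1.0, -0.025, 0.001], [0.001, -0.0, -1.0]]
force: [-0.8, 1.0, 0.2]
opening: 0.343
grasp_force: 30.0
 y range [0.0668 0.222 ]
wrist 0.64 y 0.00895536852072614 x mid 0.6292794732689193 w 0.027663409286252993 channel 0.6295953770974678 z 0.046156251641371465
wrist 0.64 y 0.056094385739811736 x mid 0.6306136429335679 w 0.027485983032241146 channel 0.6308869861692709 z 0.04618865295149702
 y range [-0.0072  0.0944]
10.725 [0.6294 0.0141 0.0355] [ 0.0272  0.9996 -0.0003] 29.989079819060862 0.3427622202493543 [0.6743 0.7665 0.0788] [-8.8756 45.5892 88.8549  0.0074 45.5729 -7.3211]
```

```bash
python3 -m jog '[[0,0.005,0,0,0,0,0],[0,0.008,0,0,0,0,0],[0,0.01,0,0,0,0,0],[0,0.012,0,0,0,0,0],[0,0.012,0,0,0,0,0]]'
python3 chk.py p3
```

```text
time_s: 11.35
position: [0.6303, 0.0232, 0.0358]
tcp_rot: [[0.025, 1.0, 0.001], [1.0, -0.025, -0.004], [-0.004, 0.001, -1.0]]
force: [-0.3, -8.5, -0.5]
opening: 0.344
grasp_force: 30.0
 y range [0.078  0.2278]
wrist 0.87 y 0.008060628089191864 x mid 0.6298223579293059 w 0.0275267521707806 channel 0.6295708612096438 z 0.04644444143065116
wrist 0.87 y 0.05674190744591417 x mid 0.6312801099201861 w 0.02788923623976458 channel 0.630904728264018 z 0.046397260358641
 y range [0.0008 0.0941]
11.55 [0.6303 0.0232 0.0358] [0.0256 0.9997 0.0007] 29.98813438229263 0.343931411045997 [ -0.9153 -10.0266  -0.9833] [-7.9199 45.6102 88.7048 -0.3244 45.6145 -6.2256]
```

```bash
python3 -m jog '[[0,0.002,0,0,0,0,0],[0,0.003,0,0,0,0,0],[0,0.003,0,0,0,0,0],[0.6,0.003,0,0,0,0,0],[0.6,0.003,0,0,0,0,0],[0.6,0.003,0,0,0,0,0],[0.6,-0.03,0,-0.05,0,0,-6],[0.6,-0.05,0,-0.1,0,0,-14],[0.6,-0.05,0,-0.14,0,0,-22],[0.6,-0.04,0,-0.17,0,0,-28],[0.6,-0.04,0,-0.17,0,0,-28],[0.6,-0.04,0,-0.17,0,0,-28]]'
python3 chk.py p4; python3 look.py w4
```

```text
time_s: 13.05
position: [0.6279, -0.0133, 0.2045]
tcp_rot: [[-0.445, 0.895, -0.002], [0.895, 0.445, 0.0], [0.001, -0.002, -1.0]]
force: [0.1, -0.1, -0.8]
opening: 0.599
grasp_force: 0.0
top 0.91 y 0.019359741572842055 x mid 0.6315945342200862 w 0.02718222919584279 channel 0.6298804569190959 z 0.0465498548858142
top 0.91 y 0.04535150211710207 x mid 0.6322536339728335 w 0.027993967330528835 channel 0.6305926311580086 z 0.046383993025339354
 y range [0.0089 0.2277]
wrist 0.79 y 0.005512023640009842 x mid 0.6299133501800983 w 0.02802700666002278 channel 0.6295010294477362 z 0.046164564221241655
wrist 0.79 y 0.05561624886832531 x mid 0.6311237085201682 w 0.028009870930107095 channel 0.6308738852189921 z 0.046206782804477625
 y range [-0.0287  0.2042]
13.25 [ 0.6279 -0.0137  0.2038] [-0.4451  0.8955 -0.0031] 0.0 0.6005314697077778 [ 0.2085 -0.3003  0.0421] [-11.4304  32.4203  83.1979  -0.0018  64.5643 -37.8585]
cam [0.5991 0.0465 0.3553] fwd [ 0.1062 -0.2176 -0.9703]
moulding [(array([0.633 , 0.0957, 0.0074]), 0.68)]
gauge [(array([0.6333, 0.0894, 0.0098]), 0.65)]
gauge_mouth [(array([0.63
[... 167 characters left out ...]
 0.0462 0.0475] rect 632.3588256835938 88.52082824707031 238.60726928710938 30.116329193115234 88.53048706054688
gauge 0.75 22562 z [0.0092 0.0199 0.106 ] rect 620.4291381835938 56.462135314941406 181.50387573242188 30.859111785888672 79.88697052001953
  fences slope 0.028344412214240052 x at y=0 [0.6537 0.6061] n 2845 y -0.16909335898090505 0.08488231893673384 z 0.020114025477035613
reset_knob 0.83 2230 z [0.0826 0.1058 0.115 ] rect 633.568603515625 128.81907653808594 14.330615043640137 37.76551818847656 26.327035903930664
13.7 [ 0.6288 -0.0139  0.2055] [-11.4288  32.3047  83.1144  -0.0019  64.5791 -37.8781] 
 [[-0.4454  0.8953  0.    ]
 [ 0.8953  0.4454 -0.    ]
 [-0.      0.     -1.    ]]
```

View pics/w4.png

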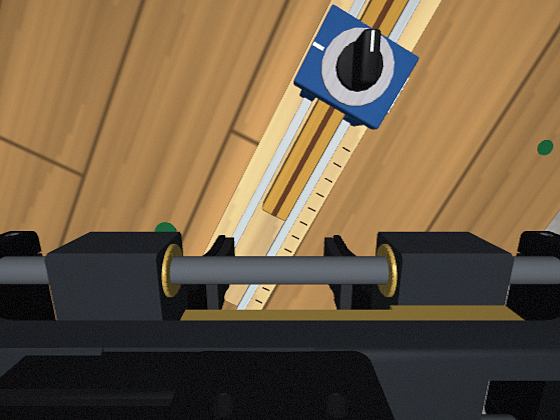

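The image shows the moulding running under the bridge, with its rear end at (275,208). The knob is at (363,58) with the pointer upward and the zero mark at (318,45). Now grip the knob.

```bash
python3 -m jog '[[0.6,0.03,0.016,0,0,0,0],[0.6,0.075,0.04,0,0,0,0],[0.6,0.11,0.058,0,0,0,0],[0.6,0.126,0.068,0.01,0,0,0],[0.6,0.126,0.068,0.04,0,0,0],[0.6,0.126,0.068,0.075,0,0,0],[0.6,0.126,0.068,0.098,0,0,0],[0.6,0.126,0.068,0.105,0,0,0],[0.6,0.126,0.068,0.105,0,0,0],[0,0.126,0.068,0.105,0,0,0],[0,0.126,0.068,0.105,0,0,0],[0,0.126,0.068,0.105,0,0,0],[0,0.126,0.068,0.105,0,0,0],[0,0.126,0.068,0.105,0,0,0]]'
python3 -c "
from h import *
s=bot.read_state();print(s['position'],s['joint_positions'],s['tcp_rot'],s['grasp_force'],s['opening'],s['force'],s['moment'])"
```

```text
time_s: 15.45
position: [0.6332, 0.1292, 0.1008]
tcp_rot: [[-0.446, 0.895, -0.001], [0.895, 0.446, -0.0], [-0.0, -0.001, -1.0]]
force: [-1.7, -0.9, 1.3]
opening: 0.156
grasp_force: 30.0
[0.63316639 0.12915361 0.10075797] [ 1.64883683e+00  4.10920598e+01  8.48127838e+01 -2.84220504e-02
  5.41371447e+01 -2.48088848e+01] [[-4.45797632e-01  8.95133482e-01 -7.20905181e-04]
 [ 8.95133771e-01  4.45797435e-01 -4.22934596e-04]
 [-5.72052368e-05 -8.33849814e-04 -9.99999651e-01]] 30.000261473469436 0.1560394306646432 [-1.69238806 -0.88702118  1.26775891] [-0.25410015  0.35234366 -0.03392063]
```

```bash
python3 -m jog '[[0,0,0,0,0,0,-7],[0,0,0,0,0,0,-15],[0,0,0,0,0,0,-23],[0,0,0,0,0,0,-31],[0,0,0,0,0,0,-39],[0,0,0,0,0,0,-46],[0,0,0,0,0,0,-52],[0,0,0,0,0,0,-56],[0,0,0,0,0,0,-59],[0,0,0,0,0,0,-59]]'
python3 -c "
from h import *
s=bot.read_state();R=s['tcp_rot'];print(np.degrees(np.arctan2(R[1][1],R[0][1])),s['position'],s['grasp_force'],s['opening'],s['force'],s['moment'])"
```

```text
time_s: 16.7
position: [0.6326, 0.1285, 0.1007]
tcp_rot: [[-0.997, 0.079, -0.002], [0.079, 0.997, -0.002], [0.002, -0.002, -1.0]]
force: [-2.7, -3.6, 3.6]
opening: 0.164
grasp_force: 30.0
85.45214603525721 [0.63262907 0.12846328 0.10074668] 30.000257352367043 0.16379072639042988 [-2.69927834 -3.56460879  3.56802822] [-0.60383384  0.44547449 -0.03826746]
```

```bash
R='
from h import *
s=bot.read_state();R=s["tcp_rot"];print(np.degrees(np.arctan2(R[1][1],R[0][1])),s["opening"],s["force"],s["moment"])'
python3 -m jog '[[0,0,0,0,0,0,-2],[0,0,0,0,0,0,-3],[0,0,0,0,0,0,-3]]' >/dev/null; python3 -c "$R"
python3 -m jog '[[0,0,0,0,0,0,-2],[0,0,0,0,0,0,-3],[0,0,0,0,0,0,-3]]' >/dev/null; python3 -c "$R"
```

```text
88.4704000069354 0.15864705398038462 [-3.58709885 -4.9357939   5.11701377] [-0.67871182  0.61625062 -0.04464867]
91.28521045028897 0.15824658040325912 [-3.11323387 -4.46227996  4.97826943] [-0.75233077  0.64080348 -0.70874403]
```

The moment about the axis jumped to -0.7 N m, so the knob is on its zero stop. Release, lift and check.

```bash
python3 -m jog '[[0,0,0,0,0,0,0],[0.6,0,0,0,0,0,0],[0.6,0,0,0,0,0,0],[0.6,0,0,0,0,0,0],[0.6,0,0,-0.04,0,0,0],[0.6,0,0,-0.09,0,0,0],[0.6,0.05,0,-0.15,0,0,0],[0.6,0.1,0,-0.16,0,0,0],[0.6,0.12,0,-0.16,0,0,0],[0.6,0.12,0,-0.16,0,0,0],[0.6,0.12,0,-0.16,0,0,0]]'
python3 look.py w5
python3 - <<'E'
from h import *
pic,d=viewer.capture("top")
for t in ["paint_tin","paint_bottle","offcut","tape_roll"]: print(t,[np.round(x["xyz"],3) for x in models.tip_of("top",t)[:1]])
for x in models.outline_of("top","reset_knob")[:1]:
    P=pts("top",d,np.array(x["mask"])); T=P[P[:,2]>.108]; print(cv2.minAreaRect((T[:,:2]*1000).astype(np.float32)))
for x in models.outline_of("top","moulding")[:2]:
    P=pts("top",d,np.array(x["mask"])); print(x["p"],np.percentile(P[:,1],[.5,50,99.5]),np.percentile(P[:,2],[5,95]))
cv2.imwrite("pics/end.png",np.vstack([cv2.resize(pic[130:230,170:330],(480,300),interpolation=2),cv2.resize(cv2.imread("pics/w5.png"),(480,300))]))
E
```

```text
time_s: 18.82
position: [0.515, 0.1263, 0.2606]
tcp_rot: [[-1.0, -0.025, 0.002], [-0.025, 1.0, 0.0], [-0.002, 0.0, -1.0]]
force: [0.1, -0.5, -0.0]
opening: 0.6
grasp_force: 0.0
cam [0.4486 0.1255 0.4118] fwd [ 0.2464  0.0072 -0.9691]
moulding [(array([0.6323, 0.0923, 0.0091]), 0.42)]
gauge [(array([ 0.6326,  0.0396, -0.0019]), 0.76)]
gauge_mouth [(array([0.6329, 0.0909, 0.0111]), 0.75)]
gauge_stop []
reset_knob_grip [(array([0.6301, 0.1286, 0.1036]), 0.82)]
moulding 0.76 148 z [0.0139 0.0457 0.0471] rect 646.7887573242188 182.427490234375 31.76534652709961 7.083531856536865 89.48081970214844
gauge 0.78 6244 z [0.0065 0.0109 0.1045] rect 558.3955078125 123.64532470703125 167.12530517578125 29.408447265625 9.851251602172852
  fences slope 0.059632504270814735 x at y=0 [0.6089 0.6022] n 304 y -0.16803188722571358 0.08482525078937025 z 0.020043893067012347
reset_knob 0.65 613 z [0.0832 0.1024 0.115 ] rect 627.5150146484375 129.39549255371094 26.562400817871094 13.645849227905273 1.3191211223602295
19.275 [0.5137 0.1262 0.2603] [  1.6894  20.9509  93.9832   0.0022  65.0909 -89.7602] 
 [[-0.9997 -0.0253 -0.0004]
 [-0.0253  0.9997  0.    ]
 [ 0.0004  0.     -1.    ]]
paint_tin [array([ 0.443, -0.372, -0.005])]
paint_bottle [array([ 0.441,  0.377, -0.001])]
offcut [array([0.658, 0.456, 0.   ])]
tape_roll [array([ 0.626, -0.468,  0.003])]
((636.338623046875, 129.28219604492188), (24.700210571289062, 11.21944522857666), 1.2425287961959839)
0.73 [-0.02973746  0.05056981  0.22789714] [0.03205579 0.05050076]
```

View pics/end.png

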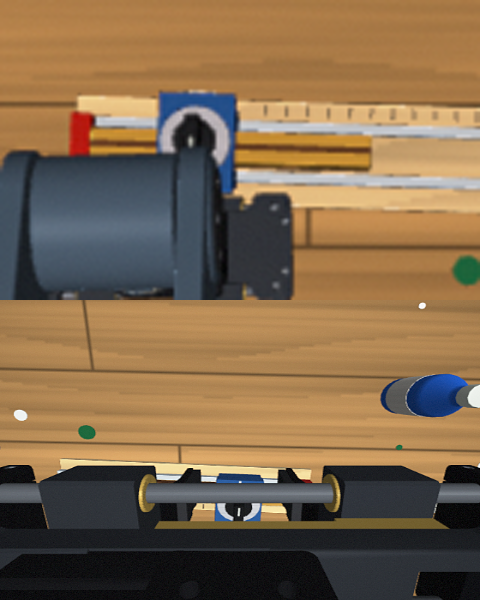

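Moulding against the red stop at (80,140) and the bystanders are unmoved. The knob is partly hidden, so look at it from the other side.

```bash
python3 -m jog '[[0.6,-0.04,0,0,0,0,0],[0.6,-0.09,0,0,0,0,0],[0.6,-0.14,0,0,0,0,0],[0.6,-0.19,0,0,0,0,0],[0.6,-0.23,0,0,0,0,0],[0.6,-0.25,0,0,0,0,0],[0.6,-0.25,0,0,0,0,0],[0.6,-0.25,0,0,0,0,0]]' | head -2
python3 look.py w6
python3 - <<'E'
from h import *
i=viewer.camera_info("wrist");pic,d=viewer.capture("wrist")
m=np.ones(d.shape,bool);P=pts("wrist",d,m,i)
near=np.hypot(P[:,0]-.6335,P[:,1]-.129)<.03
T=P[near&(P[:,2]>.111)&(P[:,2]<.12)]; print("bar",cv2.minAreaRect((T[:,:2]*1000).astype(np.float32)))
B=P[(P[:,2]>.066)&(P[:,2]<.074)&(abs(P[:,1]-.129)<.05)&(abs(P[:,0]-.633)<.06)]; print("bridge",cv2.minAreaRect((B[:,:2]*1000).astype(np.float32)))
S=P[(P[:,2]>.036)&(P[:,2]<.043)&(P[:,1]>.225)&(P[:,1]<.26)&(abs(P[:,0]-.633)<.06)]; print("stop",len(S),S[:,1].min() if len(S) else 0)
E
```

```text
time_s: 20.62
position: [0.7624, 0.1327, 0.2602]
cam [0.6965 0.1319 0.4117] fwd [ 0.243   0.0071 -0.97  ]
moulding [(array([0.6337, 0.0961, 0.0095]), 0.61)]
gauge [(array([ 0.6303,  0.041 , -0.0056]), 0.95)]
gauge_mouth [(array([0.6321, 0.09  , 0.0099]), 0.92)]
gauge_stop [(array([0.6396, 0.2306, 0.0116]), 0.95)]
reset_knob_grip [(array([0.6295, 0.1274, 0.1059]), 0.74)]
moulding 0.73 4815 z [0.0305 0.0461 0.0475] rect 633.3939208984375 99.09017944335938 258.7254943847656 30.06167221069336 88.58735656738281
gauge 0.66 24792 z [0.0089 0.0114 0.0833] rect 633.427490234375 128.3475799560547 58.63114929199219 58.517147064208984 42.59734344482422
  fences slope 0.02456864139402655 x at y=0 [0.6544 0.6063] n 3609 y -0.17108716105467855 0.08499910247256434 z 0.019949552415760352
reset_knob 0.95 1373 z [0.0828 0.0897 0.1149] rect 634.107421875 128.99203491210938 13.951970100402832 38.140235900878906 88.46862030029297
21.075 [0.7633 0.1326 0.2609] [  1.62    41.6361  54.9611  -0.0018  83.3924 -89.8387] 
 [[-0.9997 -0.0255  0.0002]
 [-0.0255  0.9997 -0.    ]
 [-0.0002 -0.     -1.    ]]
bar ((634.0851440429688, 128.98489379882812), (13.934215545654297, 37.76656723022461), 88.48475646972656)
bridge ((634.490478515625, 128.97987365722656), (70.09008026123047, 91.96769714355469), 88.5014877319336)
stop 888 0.2258110110532131
```

View pics/w6.png

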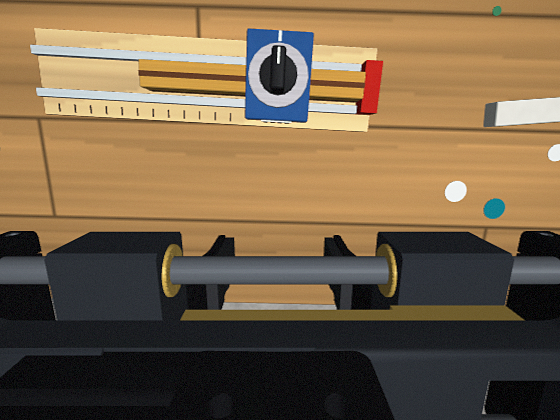

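The pointer at (280,50) meets the white zero mark at (280,35), and the bar is parallel to the bridge to within 0.1°. The moulding's end touches the red stop at (366,88), with its centre at the home position.

```bash
python3 -c "
from rig import workorder; print(workorder.hand_in())"
```

```text
the job is handed in; nothing more can be done
None
```

I handed the job in at about 21 s: the moulding is gilt side up against the red stop, the knob was then turned back to its zero stop, and nothing else on the bench was moved; no verdict came back.

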